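Screw the cleaned lens cell back into the laser cutter's lens tube

ROBOT

A 6-joint arm with a two-finger parallel gripper is mounted at the origin on the work surface. World frame = base frame: x ahead of the robot, y to its left, z up, the work surface at z = 0. Lengths are in m, angles in degrees, forces in N, time in s.
With the tool pointing down it reaches from about 0.3 to 0.75 m from the base axis. Payload 8.5 kg.
Tool frame: the origin (TCP) lies midway between the tips of the shut fingers; the grasp point (between the pads) lies 19 mm behind it (env.tcp_to_grasp is the z of the grasp point in the tool frame, in m); z points along the fingers, y is the line along which they close (so a half turn about z gives the same grasp; the last joint's range is limited). The gripper opens to 85 mm and grips with 20 to 120 N. Pads are 22 mm wide; open, the fingers measure 114 mm over their backs; the gripper's body (76 mm by 85 mm) begins 54 mm behind the grasp point. The pads swing forward as they close: fully open they stand 13 mm farther back than shut.
Start: joints at [-79.888, 21.807, 74.336, -0, 83.858, -12.336], TCP at [0.21, -0.508, 0.196] pointing down, gripper open.
Joint ranges: [-178.18, 178.18], [-50.72, 133.34], [12.68, 142.11], [-81.47, 261.47], [9.98, 163.14], [-165.26, 165.26]. Speed limits (degrees/s): [136.94, 136.94, 180, 180, 180, 180].

INTERFACE

Orientations are given as a 3x3 rotation matrix whose columns are the frame's x, y, z axes.
In Python, from rig import env, imaging, job, models gives the robot as it stands. The module is installed in compiled form; this text tells all that it offers.
- The arm moves only by the tool jog_arm, never from a script. Its argument "plan" is text: rows parted by semicolons, each of 7 numbers parted by spaces: the turn, a rotation vector about the tool's x, y, z in degrees, then the shift along the tool's x, y, z in cm, then the closure in counts, from 0 (fully open) to 255 (shut). In form: rx ry rz x y z claw; .... A call has 1 to 10 rows; each row shifts and turns the commanded pose from where the row before left it, along the tool's axes as they then stand; what a row does not reach is not made up. A row lasts 1/12 s, in which the tool goes at most 41.7 mm and 7.16 degrees, less where a joint would pass 70% of its speed; a pose out of reach is approached as far as the arm can. A call with a gripper value outside its range is refused whole. The fingers move at their own pace and stop on an object; "grip_force" is the grip in N (left out, the last holds). Time passes only in rows, so rows that do not move let the fingers close. It gives the time, the measured TCP pose, the force, the opening and the grip force at its end, in the units of the state.
- env.observe(): the state, without advancing time (a new reading comes with each control period).
- imaging.get_image(name): name is "scene" or "top" or "wrist"; returns a dict with "pixels" (384x512x3 uint8, red, green, blue), "depth" (384x512 float32, m along the optical axis (not along the pixel's ray), 0 where there is no reading), "fov_y" (degrees; the focal length in pixels is half the picture's height over the tangent of half this angle, whatever the lens; pixels are square), "cx", "cy" (the principal point, pixels), "world_from_camera" (4x4, takes a point from camera to world coordinates). Camera axes: x right, y down, z forward; pixel columns grow to the right and rows downward; lengths in m; the calibration is good to about 2 mm. A picture is of the moment at which its call begins.
- job.close_job(): hands the job in; it is judged then, once.
Trained networks look in the newest picture that a camera, given by its name, has taken for a name from the list of things; names that differ only in an ending like _2 or _b are one class to them, and where a whole thing is asked for, a point or a joint stands for the part that bears it (a point fixed in the world has none). Each returns a list of dicts, best first, with "confidence" (0 to 1); they miss things now and then, are a little off and sometimes report something else, mostly with a low value. They report only what shows in the picture. A call takes as long as a camera call. They do not tell look-alikes from the thing itself.
- models.outline_of(camera, query): "region" (384x512 bool, what is visible of it) and "bbox" ([centre column, centre row, width, height] in pixels, round what is visible of it).
- models.tip_of(camera, query): "at" ([column, row] in pixels: a listed point, or the origin of a listed thing).
The state is a dict: "time_s": time; "q": joint angles; "qvel": joint speeds; "joint_efforts": joint torques, N m; "position": TCP position; "tool_rot": TCP orientation; "ft_force": force on the tool from outside, world axes, zero at the start; "wrist_torque": the same for the moment, N m; "grip_width": finger opening in m; "gripper_force": force on a finger pad.
Only numpy, scipy, OpenCV 4.12 (cv2) and the standard library are available. Lean on these libraries where they do the work, as an engineer would, in place of code of your own. Each camera call takes 0.05 s, during which the arm holds its last target. There are 200 camera calls.

TASK

Put the aluminium lens cell from the cork mat back into the upright lens tube: set it square in the mouth, turn it gently backward (anticlockwise seen from above) until you feel it drop a step into the start of the thread, then forward (clockwise) until its head is fully home on the tube's rim, and let go. Never force it: a jammed thread or a hard push spoils the tube. Leave the other things on the bench alone.

Things in the scene. Friction and masses are not known exactly. Their poses are not given: they have to be found in the camera images.
- lens_cell: Loose plain aluminium lens cell, about 150 g, 48 mm high, upright on the cork mat. Round knurled head 52 mm across, 30 mm high, glass window in its top; below it an 18 mm neck: smooth pilot 36.4 mm across, its last 5 mm tapering to 29 mm. Origin: centre of the neck's lowest face; z up through the head. Can be gripped at any yaw.
- cell_shoulder (a point): Centre of the underside of the lens cell's head, 18 mm above the cell's origin: the face that comes to rest on the tube's rim. z up.
- cell_lugs (a point): Centre of the neck at its four small thread lugs (2.5 mm high, 5 mm wide, standing 3.7 mm proud, 90 degrees apart), 9 mm above the cell's origin. Moves with the cell; z up.
- tube: Fixed plain black lens tube, 62 mm outside diameter, rim 70 mm above the bench, upright in a plywood stand 110 by 110 by 20 mm. Origin: centre of the stand's underside; z up. Cell and tube must not press on each other with more than 60 N in all before the head is home (160 N when home: about 0.5 N m). Its yaw tells nothing about the thread inside.
- tube_mouth (a point): Centre of the tube's mouth, level with the rim; z up. Wall 8 mm thick, bore 45.8 mm. Set down at random, the cell's head underside stops 4.5 to 7.5 mm above this (lugs on the ledges) or 8 mm (on the teeth). Lugs in the notches: 2 to 2.5 mm. Home: 0.
- tube_thread (a point): On the tube's axis 8 mm below the mouth, in the aluminium thread insert (38.4 mm across inside, open below). Four blunt starts 90 degrees apart, turned by an unknown angle each time. Going clockwise from above, each quarter has a 22 degree notch, a 60 degree ledge falling 3 mm, and an upright 8 degree tooth. Right-hand thread: clockwise screws in.
- tube_axis (a point): On the tube's axis at bench level. Lugs on the ledges jam on the teeth if turned clockwise. Turned anticlockwise (90 degrees at most) with a light push down, 2 to 5 N, they climb up to 3 mm, then, within 8 degrees, can drop 5 mm into the notches, which stop them. Slipping 3 mm off a tooth top onto a ledge is not yet that drop.
- tube_rim (a point): Same point as tube_mouth. Only from the notches does turning clockwise draw the head down, 0.045 mm per degree, with the same light push: it meets the rim after about 50 degrees, and the thread goes stiff or stops dead at about 65 to 75 degrees. Do not wrench it past that.
- mat: Fixed round cork mat, 100 mm across, 4 mm thick, on which the lens cell stands. Origin: centre of its underside.
- tin: Bystander: loose small closed tin, 72 mm across, 45 mm high. Origin: centre of its underside.
- collar: Bystander: loose plain steel ring, 72 mm outside, 56 mm inside, 18 mm high; not part of the lens. Origin: centre of its underside.
- screwdriver: Bystander: loose screwdriver lying on the far part of the bench. Origin: on its underside, at mid-length.
Not all that is in view belongs to the job. Leave any yellow look-alike of the lens_cell alone.

How it is judged:
By the outcome, as a careful person would: the job done as asked, in the order asked, and still so for the second after the job is handed in, with the robot touching nothing.
It also fails if it takes over 58 s, if anything falls off the work surface, if the arm or the gripper's body presses on something with over 40 N, if the wrist force passes 120 N, or if a joint passes its speed limit or range.

## Working session

There is one attempt and no reset: what is moved stays moved. The work goes in short steps, Python scripts to look and compute and a tool call to move; the robot and the scene stay as the last step left them, time stands still between calls to the robot, and variables do not carry over. Pictures are saved under pics/ and viewed, at most 10 in all, crops included, and the job is handed in when it is done.

Besides the shell and the picture viewer there is one more tool, called after "Call:" as name(argument=value, ...) on one line, values as JSON. jog_arm: Moves the arm, as the interface text tells. Its arguments: {"type":"object","properties":{"plan":{"type":"string"},"grip_force":{"type":"number"}},"required":["plan"]}

```bash
mkdir -p pics; cat > h.py <<'E'
import numpy as np, cv2
from rig import env, imaging, job, models
def pt(im,c,r,z=None):
    f=192/np.tan(np.radians(im["fov_y"]/2)); T=np.array(im["world_from_camera"])
    d=np.array([(c-im["cx"])/f,(r-im["cy"])/f,1.0])
    if z is None:
        p=d*im["depth"][int(round(r)),int(round(c))]; return T[:3,:3]@p+T[:3,3]
    w=T[:3,:3]@d; return T[:3,3]+w*(z-T[2,3])/w[2]
def cloud(im):
    f=192/np.tan(np.radians(im["fov_y"]/2)); T=np.array(im["world_from_camera"])
    v,u=np.mgrid[:384,:512]; d=im["depth"]
    P=np.stack([(u-im["cx"])/f*d,(v-im["cy"])/f*d,d],-1)@T[:3,:3].T+T[:3,3]
    P[d<=0]=np.nan
    return P
def circ(xy):
    A=np.c_[2*xy,np.ones(len(xy))]; s=np.linalg.lstsq(A,(xy**2).sum(1),rcond=None)[0]
    return s[:2],np.sqrt(s[2]+s[:2]@s[:2])
E
python3 - <<'E'
from h import *
np.set_printoptions(precision=4,suppress=True)
ims=[]
for n in("scene","top"):
    im=imaging.get_image(n); ims.append(im["pixels"][...,::-1]); P=cloud(im)
    for q in("lens_cell","tube","mat","tin","collar","screwdriver"):
        for o in models.outline_of(n,q)[:3]:
            p=P[o["region"]]; p=p[~np.isnan(p[:,0])]
            if len(p)<5: continue
            zt=np.percentile(p[:,2],95); t=p[p[:,2]>zt-.004]
            print(n,q,round(o["confidence"],2),np.round(o["bbox"]),"ztop",round(zt,4),"mid",((t.max(0)+t.min(0))/2),"size",np.ptp(t,0), np.round(im["pixels"][o["region"]].mean(0)))
    for q in ("tube_mouth","cell_shoulder"):
        for o in models.tip_of(n,q)[:2]: print(n,q,o["confidence"],o["at"])
cv2.imwrite("pics/a.png",cv2.resize(np.vstack(ims),(0,0),fx=.78,fy=.78))
print(env.observe()["ft_force"],env.observe()["tool_rot"],env.tcp_to_grasp)
E
```

```text
scene lens_cell 0.69 [223. 197.  24.  21.] ztop 0.0522 mid [ 0.5515 -0.0284  0.0513] size [0.052  0.0493 0.006 ] [149. 133.  48.]
scene lens_cell 0.66 [248. 166.  20.  22.] ztop 0.056 mid [0.4982 0.1056 0.0552] size [0.0483 0.0496 0.006 ] [117. 116. 116.]
scene lens_cell 0.57 [271. 146.  17.  17.] ztop 0.0524 mid [0.4696 0.2307 0.0515] size [0.0494 0.0484 0.0059] [135. 119.  42.]
scene tube 0.78 [166. 216.  44.  48.] ztop 0.0719 mid [ 0.481  -0.1661  0.0715] size [0.0628 0.0623 0.0071] [98. 79. 60.]
scene mat 0.75 [248. 177.  36.  23.] ztop 0.0085 mid [0.502  0.1015 0.0152] size [0.1003 0.1    0.0213] [139. 105.  68.]
scene mat 0.51 [306. 138.  26.  18.] ztop 0.0493 mid [0.5196 0.3479 0.0484] size [0.0633 0.0693 0.006 ] [122. 117. 117.]
scene tin 0.94 [307. 138.  19.  19.] ztop 0.0494 mid [0.5208 0.3479 0.0484] size [0.0611 0.0693 0.0059] [120. 117. 120.]
scene collar 0.93 [ 90. 269.  32.  30.] ztop 0.0212 mid [ 0.5069 -0.3824  0.0197] size [0.0709 0.0709 0.005 ] [102.  97.  95.]
scene screwdriver 0.86 [287. 244.  51.  57.] ztop 0.0282 mid [ 0.8011 -0.032   0.0272] size [0.0962 0.034
[... 922 characters left out ...]
255.  38.  40.] ztop 0.0073 mid [0.5025 0.1039 0.0072] size [0.0969 0.0955 0.0078] [163. 126.  87.]
top tin 0.74 [119. 247.  30.  35.] ztop 0.0483 mid [0.5204 0.351  0.0476] size [0.0619 0.0627 0.0065] [167. 163. 171.]
top collar 0.87 [404. 255.  30.  30.] ztop 0.0202 mid [ 0.5054 -0.3803  0.0193] size [0.0705 0.0694 0.0061] [138. 131. 126.]
top screwdriver 0.93 [264. 160.  18.  73.] ztop 0.0271 mid [ 0.7983 -0.0303  0.0259] size [0.0982 0.0318 0.0057] [177.  63.  52.]
top tube_mouth 0.76 [325.8, 266.7]
top cell_shoulder 0.75 [266.0, 235.9]
top cell_shoulder 0.68 [216.7, 258.5]
[-0.4906 -0.2983 -0.16  ] [[ 0.9242  0.3819 -0.    ]
 [ 0.3819 -0.9242 -0.    ]
 [-0.      0.     -1.    ]] -0.0187
```

View pics/a.png

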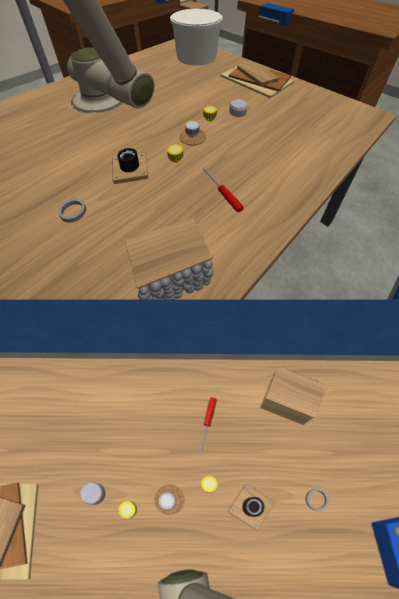

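The silver cell stands on the mat at about (0.497, 0.107), with yellow look-alikes on either side at (0.551, -0.026) and (0.469, 0.231). The tube is at (0.480, -0.165). I'm setting out above the cell.

Call:
jog_arm(plan="0 0 0 2.5 -2.28 0 0;0 0 0 2.5 -2.28 0 0;0 0 0 2.5 -2.28 0 0;0 0 0 2.5 -2.28 0 0;0 0 0 2.5 -2.28 0 0;0 0 0 2.5 -2.28 0 0;0 0 0 2.5 -2.28 0 0;0 0 0 2.5 -2.28 0 0;0 0 0 2.5 -2.28 0 0;0 0 0 2.5 -2.28 0 0", grip_force=30)

```text
time_s: 1.73
position: [0.3544, -0.2006, 0.1966]
tool_rot: [[0.924, 0.381, 0.0], [0.381, -0.924, -0.0], [0.0, 0.001, -1.0]]
ft_force: [1.7, -1.0, -0.3]
grip_width: 0.0855
gripper_force: 0.0
```

Call:
jog_arm(plan="0 0 0 2.5 -2.28 0.5 0;0 0 0 2.5 -2.28 0.5 0;0 0 0 2.5 -2.28 0.5 0;0 0 0 2.5 -2.28 0.5 0;0 0 0 2.5 -2.28 0.5 0;0 0 0 2.5 -2.28 0.5 0;0 0 0 2.5 -2.28 0.5 0;0 0 0 2.5 -2.28 0.5 0;0 0 0 2.5 -2.28 0.5 0;0 0 0 2.5 -2.28 0.5 0")

```text
time_s: 2.57
position: [0.4985, 0.1059, 0.1463]
tool_rot: [[0.924, 0.382, 0.0], [0.382, -0.924, -0.0], [0.0, 0.0, -1.0]]
ft_force: [-0.5, 0.7, 0.7]
grip_width: 0.0855
gripper_force: 0.0
```

```bash
cat > cell.py <<'E'
from h import *
import sys
np.set_printoptions(precision=4,suppress=True)
n="wrist"; im=imaging.get_image(n); P=cloud(im); s=env.observe()
print(s["position"],s["ft_force"],s["q"])
cv2.imwrite("pics/%s.png"%sys.argv[1],im["pixels"][...,::-1])
for o in models.outline_of(n,sys.argv[2])[:3]:
    p=P[o["region"]]; p=p[~np.isnan(p[:,0])]
    zt=np.percentile(p[:,2],95); t=p[abs(p[:,2]-zt)<.004]
    h=cv2.convexHull(t[:,:2].astype(np.float32))[:,0].astype(float); c,r=circ(h)
    print(round(o["confidence"],2),o["bbox"],"zt",zt,"mid",(t.max(0)+t.min(0))/2,np.ptp(t,0),"circ",c,r,np.round(im["pixels"][o["region"]].mean(0)))
E
python3 cell.py b lens_cell
```

```text
[0.4998 0.11   0.1453] [-2.6562  2.5326 -1.23  ] [-0.9385 20.5786 85.3423  0.1277 74.0694 66.4207]
0.69 [249.2, 180.7, 61.2, 62.3] zt 0.05305030356465557 mid [0.4975 0.1049 0.0517] [0.0519 0.0516 0.0053] circ [0.4974 0.105 ] 0.025880356891962403 [143. 143. 144.]
0.68 [403.1, 178.5, 72.5, 60.6] zt 0.049069257623443795 mid [ 0.5516 -0.0277  0.0477] [0.0515 0.0527 0.0052] circ [ 0.5516 -0.0274] 0.025972617454965385 [157. 138.  47.]
0.61 [110.8, 153.5, 71.7, 60.4] zt 0.049140048605143295 mid [0.4697 0.2308 0.0478] [0.0523 0.052  0.0053] circ [0.4697 0.2306] 0.025994859672524715 [163. 144.  51.]
```

View pics/b.png

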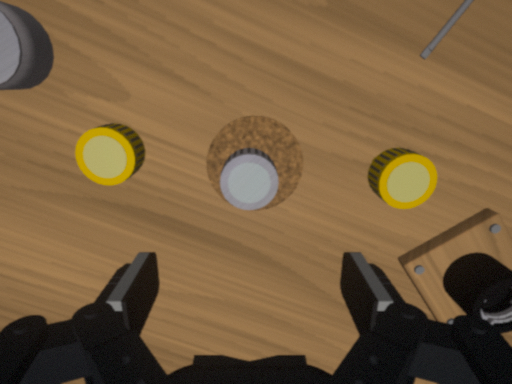

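The picture shows the silver cell at pixel (249, 181) on the cork mat, with yellow look-alikes at (403, 178) and (111, 154). The arm was still settling, so I'll descend partway, let it settle and look again.

Call:
jog_arm(plan="0 0 0 0 0 0.6 0;0 0 0 0 0 0.6 0;0 0 0 0 0 0.6 0;0 0 0 0 0 0.6 0;0 0 0 0 0 0.2 0;0 0 0 0 0 0 0;0 0 0 0 0 0 0")

```text
time_s: 3.25
position: [0.4981, 0.1037, 0.1205]
tool_rot: [[0.924, 0.381, 0.0], [0.381, -0.924, 0.0], [0.0, 0.0, -1.0]]
ft_force: [0.2, -0.4, -0.2]
grip_width: 0.085
gripper_force: 0.0
```

```bash
python3 cell.py c lens_cell; python3 cell.py c2 tube; python3 -c "
from h import *
for q in('tube_mouth','cell_shoulder'):
    print(q,[(o['confidence'],o['at']) for o in models.tip_of('wrist',q)])"
```

```text
[0.4981 0.1038 0.1206] [ 0.001  -0.2479  0.1689] [-1.5793 21.8298 87.9529  0.0011 70.1937 65.9992]
0.95 [414.2, 186.9, 75.9, 66.7] zt 0.04898959001036102 mid [ 0.5516 -0.0274  0.0475] [0.0513 0.052  0.0051] circ [ 0.5516 -0.0275] 0.026057744284341332 [156. 137.  47.]
0.73 [248.1, 187.2, 67.8, 68.6] zt 0.05304242029285411 mid [0.4974 0.105  0.0516] [0.052  0.0514 0.0051] circ [0.4974 0.105 ] 0.025887619425338317 [144. 144. 145.]
0.58 [95.7, 158.8, 81.8, 67.5] zt 0.04905318023948952 mid [0.4698 0.2306 0.0478] [0.0519 0.0523 0.0054] circ [0.4698 0.2306] 0.026026379290124798 [162. 143.  50.]
[0.4982 0.104  0.1207] [ 0.0901 -0.0484  0.4363] [-1.5619 21.8245 87.944   0.0017 70.1957 65.9994]
0.65 [459.9, 280.5, 104.1, 128.6] zt 0.06593189100316467 mid [ 0.4795 -0.1524  0.0659] [0.0431 0.0369 0.008 ] circ [ 0.4824 -0.159 ] 0.025331269079454093 [86. 66. 44.]
tube_mouth [(0.59, [470.7, 276.7])]
cell_shoulder [(0.9, [103.6, 154.7]), (0.81, [400.8, 180.5]), (0.75, [247.3, 180.1]), (0.37, [245.9, 174.1])]
```

Call:
jog_arm(plan="0 0 0 0 -0.15 1.8 0;0 0 0 0 0 1.8 0;0 0 0 0 0 1.8 0;0 0 0 0 0 1.8 0;0 0 0 0 0 1.6 0;0 0 0 0 0 1.0 0;0 0 0 0 0 0.2 0;0 0 0 0 0 0 0", grip_force=40)

```text
time_s: 4.22
position: [0.4973, 0.1055, 0.0201]
tool_rot: [[0.924, 0.382, -0.001], [0.382, -0.924, 0.0], [-0.001, -0.0, -1.0]]
ft_force: [0.6, -0.2, 1.1]
grip_width: 0.0854
gripper_force: 0.0
```

Call:
jog_arm(plan="0 0 0 0 0 0 255;0 0 0 0 0 0 255;0 0 0 0 0 0 255;0 0 0 0 0 0 255;0 0 0 0 0 0 255;0 0 0 0 0 0 255;0 0 0 0 0 0 255;0 0 0 0 0 0 255", grip_force=40)

```text
time_s: 4.88
position: [0.4974, 0.1055, 0.0205]
tool_rot: [[0.924, 0.382, 0.0], [0.382, -0.924, -0.0], [0.0, 0.0, -1.0]]
ft_force: [-0.2, -0.0, 0.0]
grip_width: 0.0002
gripper_force: 0.0
```

```bash
python3 cell.py d lens_cell
```

```text
[0.4974 0.1055 0.0204] [-0.1176 -0.05    0.2408] [-1.3916 29.5662 95.147  -0.0001 55.2878 66.1586]
0.95 [250.3, 235.6, 105.6, 90.6] zt 0.05285422340575119 mid [0.4992 0.105  0.0515] [0.0486 0.052  0.0053] circ [0.4976 0.1051] 0.0258976192626332 [135. 134. 135.]
0.74 [475.1, 239.2, 70.3, 102.9] zt 0.048671591193942716 mid [ 0.5481 -0.0199  0.0473] [0.0447 0.0382 0.0052] circ [ 0.5515 -0.0265] 0.025772176871378106 [126. 108.  30.]
0.61 [42.6, 200.8, 82.1, 107.2] zt 0.0488205634663429 mid [0.4699 0.2194 0.0475] [0.0521 0.0301 0.0053] circ [0.4703 0.2298] 0.02562585254854029 [134. 116.  37.]
```

View pics/d.png

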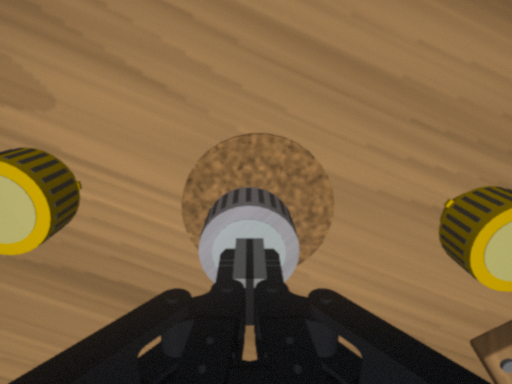

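The fingers shut on nothing (width 0) and show in front of the glass at pixel (250, 245). Next I'll check where the fingers really are.

```bash
python3 - <<'E'
from h import *
np.set_printoptions(precision=4,suppress=True)
im=imaging.get_image("wrist");P=cloud(im)
for r in(238,242,248,255,265,280): print(r,[P[r,c] for c in(243,258)])
T=np.array(im["world_from_camera"]);print(T)
f=192/np.tan(np.radians(im["fov_y"]/2))
s=env.observe();print(s["position"],s["grip_width"],s["ft_force"])
for z in(0,-.0187):
    w=np.array(s["position"])+np.array(s["tool_rot"])[:,2]*z; p=T[:3,:3].T@(w-T[:3,3]); print(z,p[:2]/p[2]*f+[im["cx"],im["cy"]])
o=[]
for n,c in(("scene",(248,165)),("top",(214,256))):
    im=imaging.get_image(n); u,v=c; k=im["pixels"][v-45:v+45,u-60:u+60,::-1]; o.append(cv2.resize(k,(0,0),fx=6,fy=6,interpolation=cv2.INTER_CUBIC)[:300*2])
cv2.imwrite("pics/e.png",cv2.resize(np.vstack(o),(0,0),fx=.55,fy=.55))
E
```

```text
238 [array([0.5042, 0.111 , 0.0524]), array([0.5074, 0.1042, 0.0532])]
242 [array([0.5071, 0.112 , 0.0626]), array([0.5096, 0.1054, 0.0622])]
248 [array([0.5076, 0.1121, 0.0692]), array([0.51  , 0.1057, 0.0688])]
255 [array([0.5073, 0.1118, 0.0748]), array([0.5097, 0.1058, 0.0747])]
265 [array([0.5071, 0.1116, 0.0824]), array([0.5098, 0.106 , 0.083 ])]
280 [array([0.5069, 0.1113, 0.0926]), array([0.5086, 0.1058, 0.0918])]
[[ 0.382  -0.8763 -0.2937  0.5737]
 [-0.9242 -0.3622 -0.1213  0.1363]
 [-0.0001  0.3178 -0.9482  0.1976]
 [ 0.      0.      0.      1.    ]]
[0.4974 0.1054 0.0204] -5.000896298729338e-05 [ 0.6713 -0.5137 -0.5765]
0 [248.3098 226.2134]
-0.0187 [248.2128 240.5691]
```

View pics/e.png

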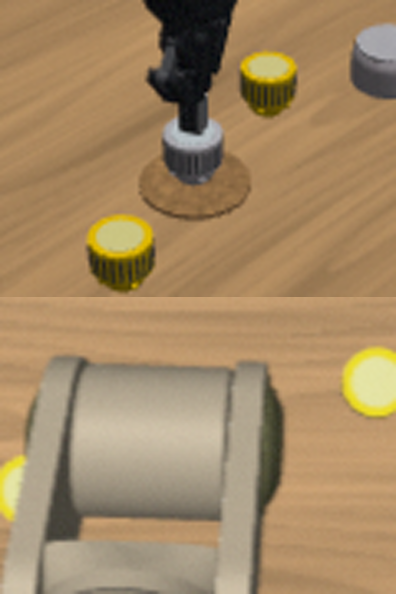

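The depth puts the real fingertips at z≈0.059, just above the glass, while the reported TCP is at 0.020. The tool frame therefore reads about 38 mm too low. I'll open the fingers partway and measure the tips directly before going lower.

Call:
jog_arm(plan="0 0 0 0 0 0 50;0 0 0 0 0 0 50;0 0 0 0 0 0 50;0 0 0 0 0 0 50;0 0 0 0 0 0 50;0 0 0 0 0 0 50")

```text
time_s: 5.63
position: [0.4975, 0.1055, 0.0205]
tool_rot: [[0.924, 0.382, 0.0], [0.382, -0.924, 0.0], [0.0, -0.0, -1.0]]
ft_force: [-0.2, -0.4, -0.3]
grip_width: 0.0687
gripper_force: 0.0
```

```bash
cat > tip.py <<'E'
from h import *
np.set_printoptions(precision=4,suppress=True)
im=imaging.get_image("wrist");P=cloud(im);s=env.observe()
R=np.array(s["tool_rot"]);L=(P-np.array(s["position"]))@R
print(s["position"],s["grip_width"],s["ft_force"],s["gripper_force"])
# finger points: near front face x~11mm, |y| 10..60, in tool frame
for sg in(1,-1):
    m=(abs(L[...,0])<.016)&(L[...,1]*sg>.02)&(L[...,1]*sg<.065)&(L[...,2]<.0)&(L[...,2]>-.08)&(P[...,2]>.054)
    q=L[m]; print(sg,len(q),"lowest tool z",np.sort(q[:,2])[-5:] if len(q) else "", "near-tip y/x",q[q[:,2]>q[:,2].max()-.008].mean(0) if len(q) else "")
E
python3 tip.py; python3 cell.py f lens_cell|tail -3|head -1; python3 -c "
import cv2;i=cv2.imread('pics/f.png');cv2.imwrite('pics/f2.png',i)"
```

```text
[0.4974 0.1055 0.0204] 0.06832547055707482 [-0.933  -0.3684 -0.2215] 0.0
1 2442 lowest tool z [-0.0421 -0.042  -0.0419 -0.0416 -0.0412] near-tip y/x [ 0.0037  0.0363 -0.0463]
-1 2442 lowest tool z [-0.0423 -0.0422 -0.0421 -0.0419 -0.0419] near-tip y/x [ 0.0038 -0.0349 -0.0466]
0.86 [475.6, 239.6, 72.9, 109.1] zt 0.048690748007020945 mid [ 0.5483 -0.02    0.0473] [0.0451 0.0385 0.0051] circ [ 0.5516 -0.0267] 0.025962407398696808 [121. 104.  29.]
```

View pics/f.png

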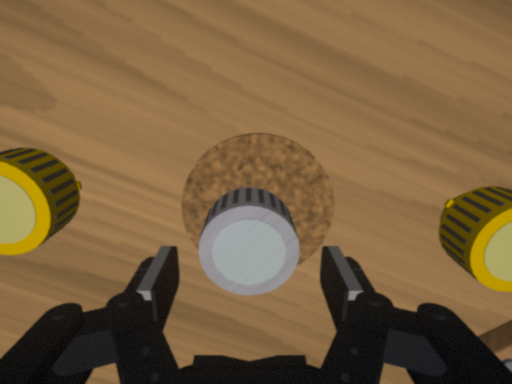

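Both open tips, at about (168, 250) and (332, 250), straddle the cell symmetrically and stand at z≈0.062. I'll go down 35 mm more and grip.

Call:
jog_arm(plan="0 0 0 0 0 0.8 50;0 0 0 0 0 0.8 50;0 0 0 0 0 0.8 50;0 0 0 0 0 0.8 50;0 0 0 0 0 0.3 50;0 0 0 0 0 0 50;0 0 0 0 0 0 50")

```text
time_s: 6.37
position: [0.4974, 0.1054, -0.0148]
tool_rot: [[0.924, 0.382, -0.0], [0.382, -0.924, 0.0], [-0.0, -0.0, -1.0]]
ft_force: [0.8, 0.1, 0.2]
grip_width: 0.0689
gripper_force: 0.0
```

Call:
jog_arm(plan="0 0 0 0 0 0 255;0 0 0 0 0 0 255;0 0 0 0 0 0 255;0 0 0 0 0 0 255;0 0 0 0 0 0 255;0 0 0 0 0 0 255", grip_force=40)

```text
time_s: 6.87
position: [0.4978, 0.1055, -0.014]
tool_rot: [[0.924, 0.382, 0.001], [0.382, -0.924, -0.0], [0.001, 0.0, -1.0]]
ft_force: [-1.2, 0.1, 4.9]
grip_width: 0.0508
gripper_force: 41.9
```

```bash
python3 tip.py; python3 cell.py g lens_cell|head -3
```

```text
[ 0.4978  0.1054 -0.0141] 0.050716748762503844 [-0.7039 -0.2237  5.8323] 41.89244985580444
1 855 lowest tool z [-0.0681 -0.0681 -0.0681 -0.0681 -0.068 ] near-tip y/x [ 0.0054  0.0282 -0.0729]
-1 842 lowest tool z [-0.0681 -0.0681 -0.0681 -0.0681 -0.0681] near-tip y/x [ 0.0052 -0.0268 -0.073 ]
[ 0.4978  0.1054 -0.0141] [-0.5036  0.186   5.8771] [-1.3907 32.7703 96.9437 -0.0003 50.2194 66.1608]
0.9 [247.9, 281.4, 125.0, 135.9] zt 0.05286588502766967 mid [0.4976 0.1048 0.0516] [0.0532 0.0515 0.0055] circ [0.4976 0.1047] 0.02609397979376677 [138. 139. 139.]
0.78 [26.9, 223.2, 48.8, 107.7] zt 0.04460004010523194 mid [0.4739 0.208  0.0445] [0.0307 0.0085 0.0079] circ [0.4708 0.2258] 0.022379897261869054 [63. 51. 13.]
```

Gripped, with width 50.8 mm and force 42 N. Now I'll lift it and carry it to a viewing pose just short of the tube.

Call:
jog_arm(plan="0 0 0 0 0 -0.5 255;0 0 0 0 0 -1 255;0 0 0 0 0 -1.5 255;0 0 0 0 0 -2 255;0 0 0 0 0 -2 255;0 0 0 0 0 -2 255;0 0 0 0 0 -1.5 255;0 0 0 -0.5 0.6 -0.7 255;0 0 0 -0.9 1.05 -0.3 255;0 0 0 -1.5 1.8 0 255")

```text
time_s: 7.85
position: [0.4836, 0.0626, 0.1007]
tool_rot: [[0.923, 0.384, 0.001], [0.384, -0.923, 0.0], [0.001, 0.0, -1.0]]
ft_force: [0.5, -0.2, -1.9]
grip_width: 0.0506
gripper_force: 42.0
```

Call:
jog_arm(plan="0 0 0 -2 2.3 0 255;0 0 0 -2.3 2.7 0 255;0 0 0 -2.3 2.7 0 255;0 0 0 -2.3 2.7 0 255;0 0 0 -2.3 2.7 0 255;0 0 0 -2.3 2.7 0 255;0 0 0 -2 2.3 0 255;0 0 0 -1.5 1.8 0 255;0 0 0 -0.9 1 0 255;0 0 0 -0.4 0.5 0 255")

```text
time_s: 8.68
position: [0.3951, -0.2068, 0.0999]
tool_rot: [[0.925, 0.38, -0.001], [0.38, -0.925, 0.001], [-0.001, -0.001, -1.0]]
ft_force: [0.4, 0.3, -2.0]
grip_width: 0.0512
gripper_force: 42.0
```

Call:
jog_arm(plan="0 0 0 0 0 0 255;0 0 0 0 0 0 255;0 0 0 0 0 0 255")

```text
time_s: 8.93
position: [0.3964, -0.2042, 0.1002]
tool_rot: [[0.924, 0.383, -0.0], [0.383, -0.924, 0.001], [-0.0, -0.001, -1.0]]
ft_force: [-0.1, -0.0, -1.6]
grip_width: 0.0509
gripper_force: 42.0
```

```bash
cat > tube.py <<'E'
from h import *
np.set_printoptions(precision=4,suppress=True)
im=imaging.get_image("wrist");P=cloud(im);s=env.observe();tcp=np.array(s["position"]);R=np.array(s["tool_rot"])
print(tcp,s["grip_width"],s["gripper_force"],s["ft_force"],s["q"])
cv2.imwrite("pics/h.png",im["pixels"][...,::-1])
x=P[...,0];y=P[...,1];z=P[...,2]
m=(np.hypot(x-.480,y+.165)<.045)&(abs(z-.0705)<.004)
q=P[m]; print("rim pts",len(q),"z",np.median(q[:,2]))
h=cv2.convexHull(q[:,:2].astype(np.float32))[:,0].astype(float); c,r=circ(h); print("outer",c,r)
d=np.hypot(*(q[:,:2]-c).T); a=np.arctan2(q[:,1]-c[1],q[:,0]-c[0])
inn=[]
for k in np.arange(-np.pi,np.pi,.15):
    w=(a>=k)&(a<k+.15)
    if w.sum()>2: inn.append(q[w][d[w].argmin(),:2])
inn=np.array(inn); print("inner",circ(inn),len(inn))
# held cell top
L=(P-tcp)@R
t=L[(np.hypot(L[...,0],L[...,1])<.03)&(L[...,2]>-.075)&(L[...,2]<-.055)]
print("cell top n",len(t),np.median(t[:,2]) if len(t) else"")
for o in models.outline_of("wrist","lens_cell")[:2]:
    g=o["region"]; l=L[g]; l=l[~np.isnan(l[:,0])]; zt=np.percentile(l[:,2],5); t=l[abs(l[:,2]-zt)<.003]
    A=np.c_[t[:,:2],np.ones(len(t))]; n=np.linalg.lstsq(A,t[:,2],rcond=None)[0]
    hh=cv2.convexHull(t[:,:2].astype(np.float32))[:,0].astype(float)
    print(o["confidence"],o["bbox"],"tool-frame top z",zt,"circ",circ(hh),"slopes",n[:2])
print([(o["confidence"],o["at"],pt(im,*o["at"],.07)) for o in models.tip_of("wrist","tube_mouth")])
E
python3 tube.py
```

```text
[ 0.3965 -0.2042  0.1004] 0.050727780131143166 41.97576105594635 [ 0.8985  0.1964 -1.9581] [-42.5311  17.6442  98.9582   0.0083  63.4222  24.9473]
rim pts 4323 z 0.0696061782718092
outer [ 0.4812 -0.1666] 0.030995819676908173
inner (array([ 0.4809, -0.1664]), np.float64(0.020988338064261244)) 42
cell top n 12834 -0.06583728132358378
0.96 [251.6, 279.9, 125.5, 135.8] tool-frame top z -0.06680108012251292 circ (array([-0.0006,  0.0008]), np.float64(0.026159155831575714)) slopes [0.0029 0.0015]
[(0.72, [244.3, 67.3], array([ 0.48  , -0.1669,  0.07  ]))]
```

View pics/h.png

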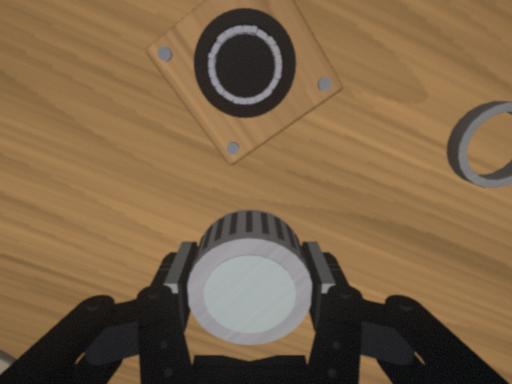

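The picture shows the tube mouth at about (245, 63) and the held cell square at (250, 290). The tube axis comes out at (0.4812, -0.1666), with an outer radius of 31.0 mm as it should be. I'll go over the mouth and hover.

Call:
jog_arm(plan="0 0 0 0.9 -0.05 0 255;0 0 0 1.5 -0.05 0 255;0 0 0 2 -0.08 0 255;0 0 0 2 -0.07 0.5 255;0 0 0 1.5 -0.05 0.9 255;0 0 0 0.9 -0.03 1 255;0 0 0 0.52 0 1 255;0 0 0 0 0 0.7 255;0 0 0 0 0 0.3 255;0 0 0 0 0 0 255", grip_force=30)

```text
time_s: 9.92
position: [0.4804, -0.1665, 0.0556]
tool_rot: [[0.924, 0.381, -0.002], [0.381, -0.924, 0.001], [-0.001, -0.002, -1.0]]
ft_force: [0.4, -0.3, -1.9]
grip_width: 0.0512
gripper_force: 42.0
```

Call:
jog_arm(plan="0 0 0 0 0 0 255;0 0 0 0 0 0 255")

```text
time_s: 10.08
position: [0.4812, -0.167, 0.0569]
tool_rot: [[0.925, 0.381, 0.001], [0.381, -0.925, -0.0], [0.0, 0.001, -1.0]]
ft_force: [0.8, -0.1, -2.2]
grip_width: 0.0512
gripper_force: 42.0
```

```bash
python3 tube.py | sed -n '1,4p;6p'
```

```text
[ 0.4812 -0.167   0.057 ] 0.05096409509930912 41.975775361061096 [ 0.439   0.6044 -1.4466] [-32.4707  26.5074  92.7669   0.      60.6708  35.1202]
rim pts 2279 z 0.06954771648871516
outer [ 0.4817 -0.1665] 0.030742855703273488
inner (array([ 0.4763, -0.1693]), np.float64(0.026115142895242464)) 24
0.86 [62.5, 33.8, 124.9, 67.5] tool-frame top z 0.007750628210453536 circ (array([ 0.1175, -0.1017]), np.float64(0.02574694109304038)) slopes [-0.0128  0.0011]
```

Call:
jog_arm(plan="0 0 0 0.09 -0.11 0 255;0 0 0 0 0 0.2 255;0 0 0 0 0 0.2 255;0 0 0 0 0 0.2 255;0 0 0 0 0 0.2 255;0 0 0 0 0 0.2 255;0 0 0 0 0 0.1 255;0 0 0 0 0 0 255")

```text
time_s: 10.9
position: [0.4816, -0.1651, 0.0451]
tool_rot: [[0.924, 0.382, -0.0], [0.382, -0.924, 0.0], [-0.0, -0.0, -1.0]]
ft_force: [-0.6, 0.3, -1.8]
grip_width: 0.0508
gripper_force: 42.0
```

Call:
jog_arm(plan="0 0 0 0 0 0.08 255;0 0 0 0 0 0.08 255;0 0 0 0 0 0.08 255;0 0 0 0 0 0.08 255;0 0 0 0 0 0 255;0 0 0 0 0 0 255")

```text
time_s: 11.4
position: [0.4817, -0.1651, 0.0422]
tool_rot: [[0.924, 0.382, -0.0], [0.382, -0.924, 0.0], [-0.0, -0.0, -1.0]]
ft_force: [-0.5, -0.5, -1.1]
grip_width: 0.0512
gripper_force: 42.0
```

Call:
jog_arm(plan="0 0 0 0 0.02 0.05 255;0 0 0 0 0 0.05 255;0 0 0 0 0 0 255")

```text
time_s: 11.65
position: [0.4817, -0.1653, 0.0412]
tool_rot: [[0.924, 0.382, -0.0], [0.382, -0.924, 0.0], [-0.0, -0.0, -1.0]]
ft_force: [-0.7, -0.2, -1.6]
grip_width: 0.0508
gripper_force: 42.0
```

Call:
jog_arm(plan="0 0 0 0 0 0.05 255;0 0 0 0 0 0.05 255;0 0 0 0 0 0 255")

```text
time_s: 11.9
position: [0.4819, -0.1654, 0.0408]
tool_rot: [[0.924, 0.382, 0.001], [0.382, -0.924, -0.0], [0.0, 0.001, -1.0]]
ft_force: [-1.4, 1.3, 5.6]
grip_width: 0.0509
gripper_force: 42.5
```

Contact: the head underside is about 7 mm above the rim with a push of about 7 N, so the lugs are on a ledge. I'll ease the push and turn backward in small steps, watching force and height.

Call:
jog_arm(plan="0 0 -2 0 0 -0.03 255;0 0 -2 0 0 0 255;0 0 0 0 0 0 255")

```text
time_s: 12.15
position: [0.4821, -0.1656, 0.041]
tool_rot: [[0.895, 0.446, 0.001], [0.446, -0.895, -0.001], [0.001, 0.001, -1.0]]
ft_force: [-0.1, -0.2, 2.8]
grip_width: 0.0505
gripper_force: 42.2
```

```bash
cat > st.py <<'E'
from h import *
s=env.observe();R=np.array(s["tool_rot"])
print(round(s["time_s"],2),np.round(np.array(s["position"])*1000,2),np.round(s["ft_force"],1),"tq",np.round(s["wrist_torque"],2),"yaw",round(np.degrees(np.arctan2(R[1,0],R[0,0])),1),"w",round(s["grip_width"]*1000,1),round(s["gripper_force"],1))
E
python3 st.py
```

```text
12.15 [ 482.07 -165.62   40.97] [-0.1 -0.2  2.8] tq [-0.05  0.07  0.03] yaw 26.5 w 50.5 42.2
```

Call:
jog_arm(plan="0 0 -2 0 0 0 255;0 0 -2 0 0 0 255;0 0 0 0 0 0 255")

```text
time_s: 12.4
position: [0.4822, -0.1656, 0.0408]
tool_rot: [[0.862, 0.507, 0.001], [0.507, -0.862, -0.001], [0.001, 0.001, -1.0]]
ft_force: [0.8, -1.0, 3.3]
grip_width: 0.0511
gripper_force: 42.2
```

```bash
python3 st.py
```

```text
12.4 [ 482.18 -165.57   40.8 ] [ 0.8 -1.   3.3] tq [ 0.05 -0.15 -0.05] yaw 30.5 w 51.1 42.2
```

Call:
jog_arm(plan="0 0 -2 0 0 0 255;0 0 -2 0 0 0 255;0 0 0 0 0 0 255")

```text
time_s: 12.65
position: [0.4816, -0.1652, 0.0403]
tool_rot: [[0.825, 0.565, -0.001], [0.565, -0.825, 0.0], [-0.0, -0.001, -1.0]]
ft_force: [-0.5, 0.6, -1.1]
grip_width: 0.0509
gripper_force: 42.0
```

Call:
jog_arm(plan="0 0 -2 0 0 0 255;0 0 -2 0 0 0 255;0 0 0 0 0 0 255")

```text
time_s: 12.9
position: [0.4815, -0.1652, 0.0403]
tool_rot: [[0.784, 0.621, -0.001], [0.621, -0.784, 0.0], [-0.0, -0.001, -1.0]]
ft_force: [-0.1, 0.2, -1.9]
grip_width: 0.051
gripper_force: 42.0
```

```bash
python3 st.py
```

```text
12.9 [ 481.54 -165.23   40.27] [-0.1  0.2 -1.9] tq [-0.01  0.04 -0.02] yaw 38.4 w 51.0 42.0
```

Contact was lost at yaw ≈34°, so it slipped off either a tooth or the top of a ledge. I'll lower without turning to find out which.

Call:
jog_arm(plan="0 0 0 0 0 0.07 255;0 0 0 0 0 0.07 255;0 0 0 0 0 0.06 255;0 0 0 0 0 0 255")

```text
time_s: 13.23
position: [0.4816, -0.1653, 0.0383]
tool_rot: [[0.784, 0.621, -0.0], [0.621, -0.784, 0.0], [-0.0, -0.0, -1.0]]
ft_force: [-0.8, 1.0, -2.2]
grip_width: 0.0508
gripper_force: 42.0
```

Call:
jog_arm(plan="0 0 0 0 0 0.05 255;0 0 0 0 0 0 255")

```text
time_s: 13.4
position: [0.4817, -0.1653, 0.0379]
tool_rot: [[0.783, 0.622, -0.0], [0.622, -0.783, 0.0], [-0.0, -0.0, -1.0]]
ft_force: [0.0, 0.6, -1.8]
grip_width: 0.0508
gripper_force: 42.0
```

Call:
jog_arm(plan="0 0 0 0 0 0.05 255;0 0 0 0 0 0 255")

```text
time_s: 13.57
position: [0.4817, -0.1653, 0.0375]
tool_rot: [[0.783, 0.622, -0.0], [0.622, -0.783, 0.0], [-0.0, -0.0, -1.0]]
ft_force: [-0.9, -0.8, -1.8]
grip_width: 0.051
gripper_force: 42.0
```

Call:
jog_arm(plan="0 0 0 0 0 0.05 255;0 0 0 0 0 0 255")

```text
time_s: 13.73
position: [0.4817, -0.1654, 0.037]
tool_rot: [[0.783, 0.622, -0.0], [0.622, -0.783, 0.0], [-0.0, -0.0, -1.0]]
ft_force: [0.4, -0.4, -1.8]
grip_width: 0.0506
gripper_force: 42.0
```

Call:
jog_arm(plan="0 0 0 0 0 0.05 255;0 0 0 0 0 0 255")

```text
time_s: 13.9
position: [0.4817, -0.1654, 0.0365]
tool_rot: [[0.783, 0.622, -0.0], [0.622, -0.783, 0.0], [0.0, -0.0, -1.0]]
ft_force: [0.5, 0.4, -1.4]
grip_width: 0.0508
gripper_force: 42.0
```

Call:
jog_arm(plan="0 0 0 0 0 0.05 255;0 0 0 0 0 0 255")

```text
time_s: 14.07
position: [0.4818, -0.1654, 0.0363]
tool_rot: [[0.783, 0.622, 0.0], [0.622, -0.783, -0.0], [0.0, 0.0, -1.0]]
ft_force: [-1.7, 0.7, 3.7]
grip_width: 0.0507
gripper_force: 42.4
```

```bash
python3 st.py
```

```text
14.07 [ 481.78 -165.39   36.33] [-1.7  0.7  3.7] tq [ 0.04  0.24 -0.07] yaw 38.4 w 50.7 42.4
```

Contact is at TCP z = 36.3 mm, a drop of 4.5 mm. That leaves the head about 2.3 mm above the rim, so the lugs are in the notches. Now I'll turn clockwise, following the thread.

Call:
jog_arm(plan="0 0 2.5 0 0 0.005 255;0 0 2.5 0 0 0.01 255;0 0 2.5 0 0 0.01 255;0 0 2.5 0 0 0.01 255;0 0 0 0 0 0 255")

```text
time_s: 14.48
position: [0.4822, -0.1656, 0.0359]
tool_rot: [[0.88, 0.475, 0.001], [0.475, -0.88, -0.001], [0.001, 0.001, -1.0]]
ft_force: [1.3, 0.2, 1.2]
grip_width: 0.0512
gripper_force: 42.2
```

```bash
python3 st.py
```

```text
14.48 [ 482.16 -165.58   35.92] [1.3 0.2 1.2] tq [-0.09 -0.06 -0.03] yaw 28.4 w 51.2 42.2
```

Call:
jog_arm(plan="0 0 2.5 0 0 0.01 255;0 0 2.5 0 0 0.01 255;0 0 2.5 0 0 0.01 255;0 0 2.5 0 0 0.01 255;0 0 0 0 0 0 255")

```text
time_s: 14.9
position: [0.4821, -0.1655, 0.0355]
tool_rot: [[0.949, 0.316, 0.001], [0.316, -0.949, -0.0], [0.001, 0.001, -1.0]]
ft_force: [1.0, -0.1, 2.0]
grip_width: 0.051
gripper_force: 42.2
```

```bash
python3 st.py
```

```text
14.9 [ 482.1  -165.51   35.48] [ 1.  -0.1  2. ] tq [-0.08 -0.13  0.04] yaw 18.4 w 51.0 42.2
```

It draws down 0.044 mm/deg with a light push, so the thread is engaged. I'll carry on.

Call:
jog_arm(plan="0 0 2.5 0 0 0.011 255;0 0 2.5 0 0 0.011 255;0 0 2.5 0 0 0.011 255;0 0 2.5 0 0 0.011 255;0 0 0 0 0 0 255")

```text
time_s: 15.32
position: [0.482, -0.1655, 0.035]
tool_rot: [[0.989, 0.148, 0.001], [0.148, -0.989, -0.0], [0.001, 0.0, -1.0]]
ft_force: [-0.7, 0.3, 1.7]
grip_width: 0.0509
gripper_force: 42.2
```

```bash
python3 st.py
```

```text
15.32 [ 482.01 -165.46   35.01] [-0.7  0.3  1.7] tq [-0.03 -0.1  -0.06] yaw 8.5 w 50.9 42.2
```

Call:
jog_arm(plan="0 0 2.5 0 0 0.011 255;0 0 2.5 0 0 0.011 255;0 0 2.5 0 0 0.011 255;0 0 2.5 0 0 0.011 255;0 0 0 0 0 0 255")

```text
time_s: 15.73
position: [0.4819, -0.1655, 0.0345]
tool_rot: [[1.0, -0.026, 0.0], [-0.026, -1.0, -0.0], [0.0, 0.0, -1.0]]
ft_force: [0.3, -0.4, 2.6]
grip_width: 0.0512
gripper_force: 42.2
```

```bash
python3 st.py
```

```text
15.73 [ 481.89 -165.46   34.53] [ 0.3 -0.4  2.6] tq [-0.12 -0.05 -0.04] yaw -1.5 w 51.2 42.2
```

Call:
jog_arm(plan="0 0 2 0 0 0.009 255;0 0 2 0 0 0.009 255;0 0 2 0 0 0.009 255;0 0 0 0 0 0 255")

```text
time_s: 16.07
position: [0.4818, -0.1655, 0.0343]
tool_rot: [[0.992, -0.129, 0.0], [-0.129, -0.992, -0.0], [0.0, 0.0, -1.0]]
ft_force: [-0.7, -0.4, 2.0]
grip_width: 0.0508
gripper_force: 42.2
```

```bash
python3 st.py
```

```text
16.07 [ 481.83 -165.48   34.27] [-0.7 -0.4  2. ] tq [-0.1  -0.05 -0.  ] yaw -7.4 w 50.8 42.2
```

Call:
jog_arm(plan="0 0 2 0 0 0.009 255;0 0 2 0 0 0.009 255;0 0 2 0 0 0.009 255;0 0 0 0 0 0 255")

```text
time_s: 16.4
position: [0.4818, -0.1654, 0.034]
tool_rot: [[0.973, -0.232, 0.0], [-0.232, -0.973, -0.0], [0.0, 0.0, -1.0]]
ft_force: [-0.1, -0.3, 2.9]
grip_width: 0.0508
gripper_force: 42.2
```

```bash
python3 st.py
```

```text
16.4 [ 481.77 -165.44   34.  ] [-0.1 -0.3  2.9] tq [-0.05  0.05 -0.03] yaw -13.4 w 50.8 42.2
```

Call:
jog_arm(plan="0 0 2 0 0 0.008 255;0 0 2 0 0 0.004 255;0 0 0 0 0 0 255")

```text
time_s: 16.65
position: [0.4817, -0.1655, 0.0339]
tool_rot: [[0.954, -0.3, 0.0], [-0.3, -0.954, -0.0], [0.0, 0.0, -1.0]]
ft_force: [-1.0, -1.0, 5.1]
grip_width: 0.0508
gripper_force: 42.3
```

```bash
python3 st.py
```

```text
16.65 [ 481.75 -165.54   33.95] [-1.  -1.   5.1] tq [-0.16  0.18 -0.04] yaw -17.4 w 50.8 42.3
```

Call:
jog_arm(plan="0 0 2 0 0 0.004 255;0 0 2 0 0 0.004 255;0 0 0 0 0 0 255")

```text
time_s: 16.9
position: [0.4817, -0.1656, 0.0339]
tool_rot: [[0.931, -0.365, 0.0], [-0.365, -0.931, -0.001], [0.0, 0.0, -1.0]]
ft_force: [-2.0, -1.7, 4.8]
grip_width: 0.0511
gripper_force: 42.4
```

```bash
python3 st.py
```

```text
16.9 [ 481.7  -165.6    33.95] [-2.  -1.7  4.8] tq [-0.24  0.33 -0.04] yaw -21.4 w 51.1 42.4
```

Call:
jog_arm(plan="0 0 2 0 0 0 255;0 0 2 0 0 0 255;0 0 0 0 0 0 255")

```text
time_s: 17.15
position: [0.4816, -0.1656, 0.0339]
tool_rot: [[0.903, -0.429, -0.0], [-0.429, -0.903, -0.001], [0.0, 0.001, -1.0]]
ft_force: [-1.4, -1.3, 5.4]
grip_width: 0.051
gripper_force: 42.5
```

```bash
python3 st.py
```

```text
17.15 [ 481.63 -165.65   33.93] [-1.4 -1.3  5.4] tq [-0.29  0.32 -0.05] yaw -25.4 w 51.0 42.5
```

Call:
jog_arm(plan="0 0 1.5 0 0 0 255;0 0 1.5 0 0 0 255;0 0 0 0 0 0 255")

```text
time_s: 17.4
position: [0.4816, -0.1657, 0.0339]
tool_rot: [[0.88, -0.476, -0.0], [-0.476, -0.88, -0.001], [0.0, 0.001, -1.0]]
ft_force: [-2.1, -1.9, 5.3]
grip_width: 0.0506
gripper_force: 42.5
```

```bash
python3 st.py
```

```text
17.4 [ 481.61 -165.7    33.93] [-2.1 -1.9  5.3] tq [-0.29  0.36 -0.11] yaw -28.4 w 50.6 42.5
```

Call:
jog_arm(plan="0 0 1.5 0 0 0 255;0 0 0.5 0 0 0 255;0 0 0 0 0 0 255")

```text
time_s: 17.65
position: [0.4816, -0.1657, 0.034]
tool_rot: [[0.863, -0.505, -0.0], [-0.505, -0.863, -0.001], [0.0, 0.001, -1.0]]
ft_force: [-1.4, -2.1, 6.5]
grip_width: 0.051
gripper_force: 42.5
```

```bash
python3 st.py; python3 tube.py | sed -n '1,3p;5,7p'
```

```text
17.65 [ 481.61 -165.73   33.96] [-1.4 -2.1  6.5] tq [-0.26  0.36 -0.04] yaw -30.4 w 51.0 42.5
[ 0.4816 -0.1657  0.0339] 0.0508262778749254 42.47031927108765 [-3.4979 -1.6288  4.745 ] [-32.3052  28.4436  94.2178  -0.0461  57.3263  88.0641]
rim pts 2024 z 0.06967958261896703
outer [ 0.4834 -0.1678] 0.029121428099736602
cell top n 12817 -0.06593999176689071
0.93 [28.7, 240.0, 57.1, 98.3] tool-frame top z -0.014751889911966574 circ (array([-0.0088, -0.1531]), np.float64(0.025497173046858387)) slopes [-0.0004  0.0428]
0.85 [251.4, 280.3, 125.9, 134.0] tool-frame top z -0.06692704701968864 circ (array([-0.0002, -0.    ]), np.float64(0.02616431152855463)) slopes [0.0031 0.0015]
```

The head's top is at z = 0.0998 and the rim at 0.0696, a difference of 30.2 mm, which matches the head's 30 mm height. Height has held constant for the last 15° as torque began to rise, so it's home. I'll relax the push and release.

Call:
jog_arm(plan="0 0 0 0 0 -0.06 255;0 0 0 0 0 0 255;0 0 0 0 0 0 0;0 0 0 0 0 0 0;0 0 0 0 0 0 0;0 0 0 0 0 0 0;0 0 0 0 0 0 0;0 0 0 0 0 0 0")

```text
time_s: 18.47
position: [0.4818, -0.1653, 0.0343]
tool_rot: [[0.861, -0.508, 0.0], [-0.508, -0.861, 0.0], [-0.0, -0.0, -1.0]]
ft_force: [-0.0, 0.5, 0.0]
grip_width: 0.0857
gripper_force: 0.0
```

Call:
jog_arm(plan="0 0 0 0 0 -0.5 0;0 0 0 0 0 -1 0;0 0 0 0 0 -1.5 0;0 0 0 0 0 -2 0;0 0 0 0 0 -2 0;0 0 0 0 0 -2 0;0 0 0 0 0 -1 0;0 0 0 0 0 0 0;0 0 0 0 0 0 0")

```text
time_s: 19.22
position: [0.4817, -0.1653, 0.1345]
tool_rot: [[0.861, -0.508, 0.001], [-0.508, -0.861, -0.0], [0.001, 0.0, -1.0]]
ft_force: [0.2, 0.5, -0.9]
grip_width: 0.0853
gripper_force: 0.0
```

```bash
python3 st.py; python3 cell.py k lens_cell; python3 - <<'E'
from h import *
im=imaging.get_image("wrist");P=cloud(im);x,y,z=P[...,0],P[...,1],P[...,2]
d=np.hypot(x-.4812,y+.1666)
print("head top",np.median(z[(d<.024)&(z>.08)]),"rim",np.median(z[(d>.0275)&(d<.0305)&(z>.062)&(z<.078)]),"n",((d>.0275)&(d<.0305)&(z>.062)&(z<.078)).sum())
E
```

```text
19.22 [ 481.75 -165.32  134.48] [ 0.2  0.5 -0.9] tq [ 0.03 -0.03 -0.  ] yaw -30.5 w 85.3 0.0
[ 0.4814 -0.1652  0.1338] [-0.7233 -0.0481 -0.067 ] [-32.2851  21.043   86.7386  -0.0003  72.264   88.2678]
0.86 [79.2, 191.3, 73.5, 63.5] zt 0.0491089717898328 mid [ 0.5514 -0.0279  0.0477] [0.0518 0.0526 0.0051] circ [ 0.5513 -0.0278] 0.026123625072849634 [155. 135.  47.]
0.76 [250.6, 201.4, 71.1, 78.1] zt 0.10106469869755709 mid [ 0.4813 -0.1657  0.0996] [0.052  0.0516 0.0051] circ [ 0.4814 -0.1657] 0.025876178742098348 [145. 145. 149.]
head top 0.2415866240266324 rim 0.06960587090582063 n 475
```

View pics/k.png

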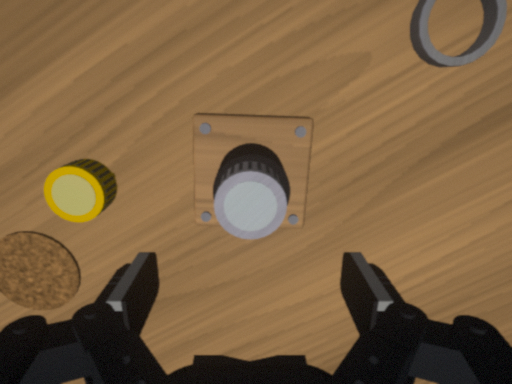

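The cell sits upright and concentric on the tube at pixel (250, 202), with the gripper clear of it. Its head top reads 0.101 with the same roughly +1 mm bias the mat view had (0.053 for a true 0.052), so it is home. The mat is empty and nothing else has moved.

```bash
python3 -c "
from rig import job; print(job.close_job())"
```

```text
the job is handed in; nothing more can be done
None
```

The lens cell is back in the tube with its head home on the rim and the gripper clear. It dropped into the notches on the backward turn, then screwed in clockwise about 69° with a light push. I handed the job in at about 19 s and was given no verdict.

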